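# Set a half sole out over the inking ledge

## Robot

A 6-joint arm with a two-finger parallel gripper is mounted at the origin on the work surface. World frame = base frame: x ahead of the robot, y to its left, z up, the work surface at z = 0. Lengths are in m, angles in degrees, forces in N, time in s.
With the tool pointing down it reaches from about 0.25 to 0.725 m from the base axis. Payload 9.7 kg.
Tool frame: the origin (TCP) lies at the very end of the fingers, on their centre line; the grasp point (between the pads) lies 19 mm behind it (bot.grip_point_offset is the z of the grasp point in the tool frame, in m); z points along the fingers, x is the direction in which the jaws open and shut, and the axes are right-handed (so a half turn about z gives the same grasp; the last joint's range is limited). The gripper opens to 85 mm and grips with 20 to 120 N. Pads are 22 mm wide; open, the fingers measure 114 mm over their backs; the gripper's body (76 mm by 85 mm) begins 54 mm behind the grasp point. The pads swing forward as they close: fully open they stand 13 mm farther back than shut.
Start: joints at [-63.025, 4.979, 10.078, 95.1, 0, 90], TCP at [0.249, -0.49, 0.231] pointing down, gripper open.
Joint ranges: [-179.16, 179.16], [-48.56, 103.87], [-65.8, 70.77], [-126.05, 130.52], [-82.76, 87.17], [-180, 180]. Speed limits (degrees/s): [127.2, 127.2, 147.25, 180, 180, 180].

## Interface

Orientations are given as [roll, pitch, yaw] about the fixed x, y, z axes, in that order (R = Rz(yaw) Ry(pitch) Rx(roll)).
In Python, from workcell import get_obs, viewer, job_done, bot gives the robot as it stands.
- The arm moves only by the shell command python3 -m handwheel 'ROWS' [FORCE]. ROWS is JSON, a list of rows, each a list of 5 numbers: the closure, from 0 (fully open) to 1 (shut), then the shift along the world's x, y, z in m, then the turn about the world's z in degrees. A call has 1 to 5 rows; each row is the pose to reach, as a shift and turn from the pose measured when the call began; what a row does not reach only later rows make up. A row lasts 1/10 s, in which the tool goes at most 50 mm and 8.59 degrees, less where a joint would pass 70% of its speed; a pose out of reach is approached as far as the arm can. A call with a gripper value outside its range is refused whole. The fingers move at their own pace and stop on an object; FORCE is the grip in N (left out, the last holds). Time passes only in rows, so rows that repeat a pose let the fingers close. It gives the time, the measured TCP pose, the force and the opening at its end, in the units of the state.
- get_obs(): the state, without advancing time (a new reading comes with each control period).
- viewer.camera(name): name is "scene" or "top"; returns a dict with "color" (480x640x3 uint8, blue, green, red), "K" (3x3 intrinsics, pixels), "origin" and "orientation" of the camera in the world. Camera axes: x right, y down, z forward; pixel columns grow to the right and rows downward; lengths in m; the calibration is good to about 2 mm. A picture is of the moment at which its call begins. There is no depth.
- job_done(): hands the job in, once; it reports no verdict.
The state is a dict: "time": time; "q": joint angles; "qd": joint speeds; "joint_efforts": joint torques, N m; "ee_pos": TCP position; "tcp_rot": TCP orientation; "wrist_force": force on the tool from outside, world axes, zero at the start; "torque": the same for the moment, N m; "opening": finger opening in m.
Only numpy, scipy, OpenCV 4.12 (cv2) and the standard library are available. Lean on these libraries where they do the work, as an engineer would, in place of code of your own. Each camera call takes 0.05 s, during which the arm holds its last target.

## Task

The tan leather half sole lying on the raised inking ledge must be set out so that its toe edge can be inked. Slide it with your fingertips, without lifting or tipping it: it should end lying flat with its straight long side squarely against the ledge's metal back rail and its round toe sticking out about 5 cm past the ledge's open end, above the drip tray. Leave everything else where it stands.

Things in the scene. Friction and masses are not known exactly. Their poses are not given: they have to be found in the camera images.
- sole: the tan half sole: loose flat leather plate 8 mm thick, 104 mm wide (x), 140 mm long (y), about 120 g, slides at about 1 N. Origin: middle of its underside, 70 mm from the straight rear edge (-y) and from the toe tip (+y, roughly towards the open end). Sides x = +-52 mm, straight from y = -70 to +18 mm, then a half-circle toe. It tips off the ledge if the toe sticks out 75 mm
- sole_toe (a point): tip of the tan half sole's round toe, halfway up its edge (4 mm above its underside)
- ledge: fixed dark wooden board 190 (x) by 440 mm (y), flat top 80 mm above the bench, turned up to 0.2 rad. Origin on the bench under its middle; x away from the robot, y to the open end, z up. Aluminium rail 12 mm high along the far edge (x = 79 to 95 mm); front edge (x = -95 mm) and ends are open, free air before the front. Sole against the rail: its origin is at x = 27 mm
- ledge_end (a point): middle of the top edge of the ledge's open end (the end with the steel strip, ledge frame 0, 220, 80 mm); its axes are the ledge's; the toe must end about 50 mm beyond it along +y
- ledge_rail (a point): point on the inner face of the aluminium rail at half its length, at the level of the ledge's top (ledge frame 79, 0, 80 mm)
- polish_tin: bystander: round tin with red lid, 75 mm across, 29 mm high, standing on the ledge near its other end, behind the half sole; origin in the middle of its underside; leave it
- ink_jar: bystander: brown glass jar with black lid, 60 mm across, 70 mm high (its top stays below the ledge's top), standing in the drip tray beyond the ledge's open end; origin in the middle of its underside; leave it
- drip_tray: fixed shallow steel tray, 200 x 230 mm, 18 mm high, on the bench under the ledge's open end; origin in the middle of its underside
- ink_brush: bystander: brush 170 mm long lying on the bench in front of the drip tray; origin under its middle; leave it
- hammer: bystander: cobbler's hammer 260 mm long, lying on the bench to the robot's right; origin under the middle of its handle; leave it
- spare_sole: bystander: a black half sole of the same shape, lying on the bench to the robot's left; origin in the middle of its underside; leave it
- shoe_left: bystander: finished brown shoe 290 mm long, 97 mm high, standing on the bench behind the ledge; origin under its heel, toe towards +x; leave it
- shoe_right: bystander: the other finished brown shoe, same size; origin under its heel, toe towards +x; leave it
There are look-alikes about, which are no part of the job. There is more than one size of the sole; the one meant has the size given above.

How it is judged (in metres and radians):
At the end, for the whole second after the job is handed in: The tan half sole lies flat and at rest on the ledge, its toe 38 to 62 mm past the open end, its long side parallel to the rail within 0.1 rad and its middle within 8 mm of where it lies when touching the rail (y of sole_toe in the frame of ledge_end between 0.038 and 0.062 m and x of sole in the frame of ledge above 0.019 m and angle between the y axis of sole and the y axis of ledge, either way round below 0.1 rad and z of sole in the frame of ledge between 0.077 and 0.083 m and angle between sole's own z axis and vertical below 0.04 rad and linear speed of sole below 0.01 m/s and angular speed of sole below 0.1 rad/s).
It fails at once if the half sole is lifted off the ledge (its middle more than 6 mm) or tipped by more than 0.12 rad (z of sole in the frame of ledge above 0.086 m or angle between sole's own z axis and vertical above 0.12 rad).
It fails at once if the half sole falls off the ledge (z of sole in the frame of ledge below 0.07 m).
It fails at once if a bystander (tin, jar, brush, hammer, black half sole or a shoe) is moved by more than 15 mm (distance of any of polish_tin, ink_jar, ink_brush, hammer, spare_sole, shoe_left, shoe_right from where it was at the start of the episode above 0.015 m).
It also fails if it takes over 45 s, if anything falls off the work surface, if the arm or the gripper's body presses on something with over 40 N, if the wrist force passes 120 N, or if a joint passes its speed limit or range.

## Working session

There is one attempt and no reset: what is moved stays moved. The work goes in short steps, Python scripts to look and compute and a shell command to move; the robot and the scene stay as the last step left them, time stands still between calls to the robot, and variables do not carry over. Pictures are saved under pics/ and viewed, and the job is handed in when it is done.

```bash
ls; mkdir -p pics
python3 - <<'E'
from workcell import get_obs, viewer
import cv2
print(get_obs())
for n in("scene","top"):
    c=viewer.camera(n); cv2.imwrite(f"pics/{n}0.png",c["color"]); print(n,c["K"],c["origin"],c["orientation"])
E
```

```text
pics
{'time': 0.0, 'q': array([-6.30243315e+01,  5.01053857e+00,  1.00336139e+01,  9.50999739e+01,
       -1.32023939e-03,  8.99985825e+01]), 'qd': array([ 0.09167298, -0.09162263, -0.03494705, -0.01612148, -0.00301597,
        0.02137694]), 'joint_efforts': array([ 1.84884964e-03, -5.20401120e+01,  4.64798141e+01,  1.68244232e-02,
        9.93553954e-05,  3.20607583e-06]), 'ee_pos': array([ 0.24937269, -0.48995017,  0.23058094]), 'tcp_rot': array([ 1.79998682e+02,  7.68985796e-02, -6.30229140e+01]), 'wrist_force': array([ 0.75613826, -0.42315195,  0.53951902]), 'torque': array([0.01622279, 0.0138929 , 0.02213085]), 'opening': 0.08542688088883182}
scene [[543.43142471   0.         314.04358947]
 [  0.         543.43142471 244.65071194]
 [  0.           0.           1.        ]] [ 1.04599122 -0.8139906   1.41694869] [-143.33797826    0.52847727   30.45959609]
top [[453.81158521   0.         315.10454539]
 [  0.         453.81158521 242.30998377]
 [  0.           0.           1.        ]] [0.44673551 0.00483126 1.2233565 ] [-175.21656564    1.55515769  -91.53925467]
```

View pics/top0.png

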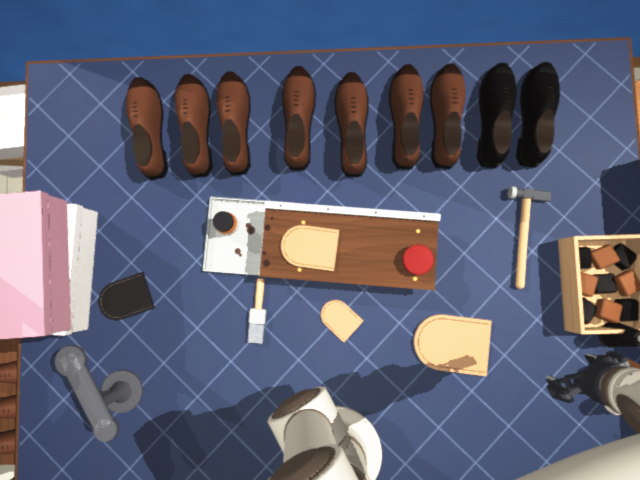

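View pics/scene0.png

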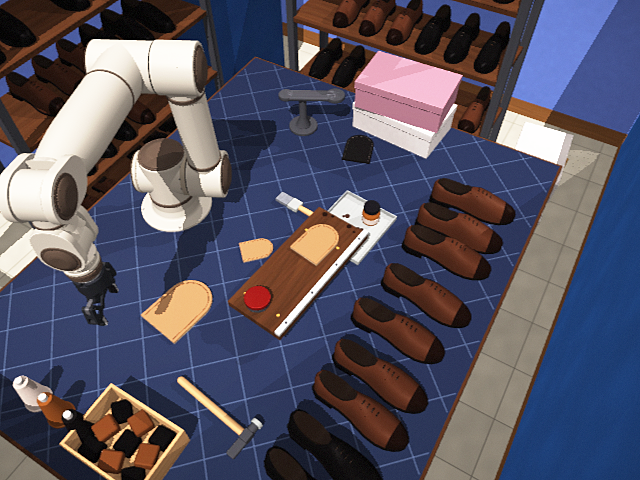

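The top view shows three tan half soles: one on the ledge at about (310,248), a small one on the bench at (342,320) and a large one on the bench at (453,345). The one on the ledge fits by where it lies. I'll check its size and enlarge it, and measure the ledge too.

```bash
cat > h.py <<'E'
import numpy as np, cv2
from scipy.spatial.transform import Rotation as R
from workcell import viewer, get_obs
def cast(c,uv,z):
    uv=np.atleast_2d(np.asarray(uv,float)); d=np.c_[uv,np.ones(len(uv))]@np.linalg.inv(c["K"]).T
    d=d@R.from_euler('xyz',c["orientation"],degrees=True).as_matrix().T
    o=np.array(c["origin"]); return o+d*((z-o[2])/d[:,2])[:,None]
def proj(c,P):
    P=np.atleast_2d(P)-np.array(c["origin"]); p=P@R.from_euler('xyz',c["orientation"],degrees=True).as_matrix()
    p=p@c["K"].T; return p[:,:2]/p[:,2:]
def tan(img):
    h=cv2.cvtColor(img,cv2.COLOR_BGR2HSV); return cv2.inRange(h,(9,70,180),(22,175,255))
E
python3 - <<'E'
from h import *
c=viewer.camera("top"); im=c["color"]
m=tan(im); m=cv2.morphologyEx(m,cv2.MORPH_CLOSE,np.ones((5,5)))
cs,_=cv2.findContours(m,cv2.RETR_EXTERNAL,cv2.CHAIN_APPROX_NONE)
for k in cs:
    if cv2.contourArea(k)<300: continue
    cen=k.reshape(-1,2).mean(0)
    z=.088 if abs(cen[0]-310)<20 and abs(cen[1]-248)<20 else .008
    w=cast(c,k.reshape(-1,2),z)[:,:2].astype(np.float32)
    print(cen.round(),z,cv2.minAreaRect(w))
b=cv2.resize(im[185:300,195:450],None,fx=3.1,fy=3.1,interpolation=cv2.INTER_CUBIC); cv2.imwrite("pics/crop0.png",b)
E
```

```text
[456. 344.] 0.008 ((0.27372533082962036, -0.3142619729042053), (0.195893332362175, 0.14455705881118774), 81.44599151611328)
[339. 318.] 0.008 ((0.34734299778938293, -0.02322527766227722), (0.10373147577047348, 0.07649466395378113), 43.805912017822266)
[601. 279.] 0.008 ((0.4186142683029175, -0.733936071395874), (0.17276397347450256, 0.25679686665534973), 89.73069763183594)
[311. 246.] 0.088 ((0.5325965285301208, 0.049963854253292084), (0.14190353453159332, 0.12924626469612122), 80.13123321533203)
[523. 243.] 0.008 ((0.5327868461608887, -0.5169436931610107), (0.02197595126926899, 0.2418329417705536), 82.00760650634766)
```

View pics/crop0.png

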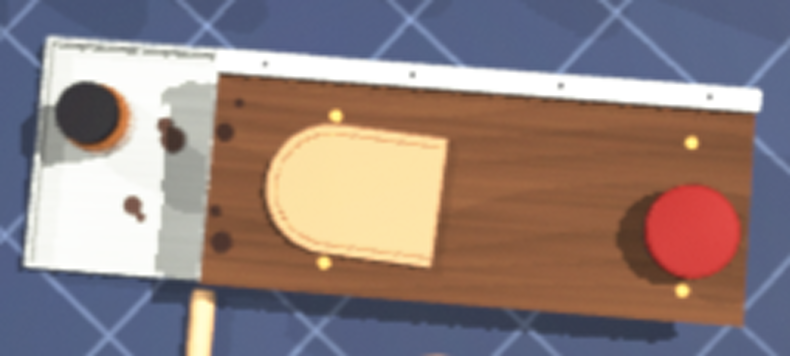

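The enlarged crop shows the round toe at crop (268,190), which is pixel (281,246) in the full image. The straight rear edge runs from (447,140) to (432,267), the rail is above it, the tin is at (692,230) and the jar at (88,113). The sole on the ledge measures about 142 mm long, as described. The bench ones are 104 and 196 mm, so they are not meant. Next I'll work out the ledge and sole poses.

```bash
cat >> h.py <<'E'
def wood(img):
    h=cv2.cvtColor(img,cv2.COLOR_BGR2HSV); return cv2.inRange(h,(2,90,40),(16,220,170))
def fit(p):
    vx,vy,x,y=cv2.fitLine(np.asarray(p,np.float32),cv2.DIST_HUBER,0,.01,.01).ravel(); return np.array([x,y]),np.array([vx,vy])
def solepose(c,L):
    """L: (origin xy, ang of ledge y axis-90). returns sole pose in ledge frame from pixels"""
    m=tan(c["color"]); m=cv2.morphologyEx(m,cv2.MORPH_OPEN,cv2.getStructuringElement(cv2.MORPH_ELLIPSE,(9,9)))
    cs,_=cv2.findContours(m,cv2.RETR_EXTERNAL,cv2.CHAIN_APPROX_NONE)
    O,a=L; Rm=np.array([[np.cos(a),-np.sin(a)],[np.sin(a),np.cos(a)]])
    best=None
    for k in cs:
        if cv2.contourArea(k)<800: continue
        w=(cast(c,k.reshape(-1,2),.088)[:,:2]-O)@Rm
        ce=w.mean(0)
        if abs(ce[0])<.095 and -.2<ce[1]<.3: best=w
    return best
E
python3 - <<'E'
from h import *
c=viewer.camera("top"); im=c["color"]
m=wood(im); z=np.zeros_like(m); z[195:300,255:445]=255
m&=z
m=cv2.morphologyEx(m,cv2.MORPH_CLOSE,np.ones((21,21)))
cs,_=cv2.findContours(m,cv2.RETR_EXTERNAL,cv2.CHAIN_APPROX_NONE); k=max(cs,key=cv2.contourArea).reshape(-1,2)
w=cast(c,k,.08)[:,:2]
r=cv2.minAreaRect(w.astype(np.float32)); print(r); print(cv2.boxPoints(r))
# edges: by crop corners
C=np.array([[218,73],[202,283],[743,325],[755,113]])/3.1+[195,185]
W=cast(c,C,.08)[:,:2]; print(W); print(np.linalg.norm(W-np.roll(W,-1,0),axis=1))
o=im.copy(); cv2.polylines(o,[k],True,(0,255,0),1)
cv2.imwrite("pics/w.png",cv2.resize(o[185:300,195:450],None,fx=3.1,fy=3.1))
for n,a,b in(("open",0,1),("front",1,2),("end",2,3),("rail",3,0)):
    d=(W[b]-W[a])/np.linalg.norm(W[b]-W[a]); t=(w-W[a])@d; s=np.abs((w-W[a])@[-d[1],d[0]])
    q=w[(s<.008)&(t>.02)&(t<np.linalg.norm(W[b]-W[a])-.02)]
    p,v=fit(q); print(n,len(q),p,v,np.degrees(np.arctan2(v[1],v[0])))
E
```

```text
((0.5189453363418579, -0.04722931981086731), (0.4428442120552063, 0.1837690770626068), 83.94058227539062)
[[ 0.40420088 -0.25771502]
 [ 0.58694327 -0.27711365]
 [ 0.63368976  0.16325638]
 [ 0.4509474   0.182655  ]]
[[ 0.63340452  0.15803936]
 [ 0.46132833  0.1741435 ]
 [ 0.41587886 -0.26118096]
 [ 0.58691313 -0.27921388]]
[0.17282812 0.43769057 0.17198229 0.43971791]
open 52 [0.5467361  0.16606377] [ 0.9943717  -0.10594763] -6.081766
front 158 [ 0.4397114 -0.0447759] [0.10507246 0.9944646 ] 83.96865
end 52 [ 0.49021545 -0.26536292] [ 0.99527425 -0.09710393] -5.5724263
rail 157 [ 0.6085474  -0.06171798] [0.10519361 0.99445176] 83.96167
```

View pics/w.png

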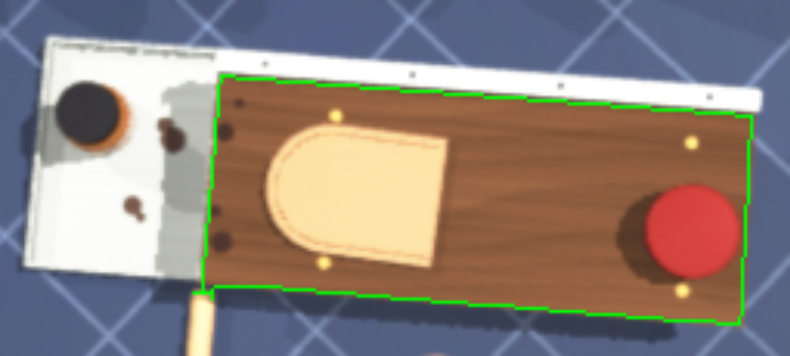

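```bash
cat >> h.py <<'E'
LA=-np.radians(6.03); ux=np.array([np.cos(LA),np.sin(LA)]); uy=np.array([-ux[1],ux[0]])
_xm=((np.array([.4397,-.0448])+np.array([.6085,-.0617]))@ux)/2+.008
_ym=((np.array([.5467,.1661])+np.array([.4902,-.2654]))@uy)/2
LO=_xm*ux+_ym*uy
def l2w(x,y): return LO+x*ux+y*uy
def w2l(p): q=np.asarray(p)[...,:2]-LO; return np.stack([q@ux,q@uy],-1)
def sole(n="top"):
    c=viewer.camera(n); w=solepose(c,(LO,LA))
    r,l=w.min(0),w.max(0)
    # rear edge: points near min y ; long sides
    rect=cv2.minAreaRect((w*1000).astype(np.float32))
    best=None
    ang=[]
    b=cv2.boxPoints(rect); e=b[1]-b[0]; 
    ey=e if abs(e[1])>abs(e[0]) else b[2]-b[1]
    ey=ey/np.linalg.norm(ey)*np.sign(ey[1]); a=np.arctan2(-ey[0],ey[1])
    for _ in range(3):   # refine with fitLine on the long sides and rear
        Rm=np.array([[np.cos(a),-np.sin(a)],[np.sin(a),np.cos(a)]]); q=w@Rm
        mn,mx=q.min(0),q.max(0); s=(q[:,1]>mn[1]+.012)&(q[:,1]<mn[1]+.08)
        an=[]
        for S in (s&(q[:,0]<mn[0]+.006), s&(q[:,0]>mx[0]-.006)):
            if S.sum()>8:
                p,v=fit(q[S]); v*=np.sign(v[1]); an.append(np.arctan2(-v[0],v[1]))
        if an: a+=np.mean(an)
    Rm=np.array([[np.cos(a),-np.sin(a)],[np.sin(a),np.cos(a)]]); q=w@Rm; mn,mx=q.min(0),q.max(0)
    cen=Rm@((mn+mx)/2); toe=Rm@np.array([(mn[0]+mx[0])/2,mx[1]])
    return dict(cen=cen.round(4),yaw=np.degrees(a).round(2),size=(mx-mn).round(4),toe=toe.round(4),toe_past=round(toe[1]-.22,4),world=l2w(*cen).round(4))
E
python3 - <<'E'
from h import *
print(LO,l2w(.079,0),l2w(0,.22)); print(sole())
c=viewer.camera("top"); s=viewer.camera("scene")
for n,cam in(("top",c),("scene",s)):
    o=cam["color"].copy()
    for x,y in((-.095,.22),(.079,.22),(.079,-.22),(-.095,-.22),(0,.22)):
        p=proj(cam,np.r_[l2w(x,y),.08])[0]; cv2.circle(o,tuple(int(round(v)) for v in p),2,(0,255,0),-1)
    cv2.imwrite(f"pics/chk_{n}.png",o)
o=s["color"]
cv2.imwrite("pics/chk.png",cv2.resize(cv2.imread("pics/chk_scene.png")[180:350,210:420],None,fx=3.5,fy=3.5))
h=cv2.cvtColor(c["color"],cv2.COLOR_BGR2HSV); m=cv2.inRange(h,(0,170,120),(5,255,255))|cv2.inRange(h,(172,170,120),(180,255,255))
m[:200]=0;cs,_=cv2.findContours(m,cv2.RETR_EXTERNAL,cv2.CHAIN_APPROX_NONE);k=max(cs,key=cv2.contourArea)
(u,r)=cv2.minEnclosingCircle(k); print("tin px",u,r,"ledge",w2l(cast(c,[u],.109)))
E
```

```text
[ 0.53236947 -0.05112036] [ 0.61093237 -0.05941925] [0.55548029 0.16766238]
{'cen': array([-0.0091,  0.1005]), 'yaw': np.float32(-3.65), 'size': array([0.1069, 0.1418]), 'toe': array([-0.0046,  0.1713]), 'toe_past': np.float64(-0.0487), 'world': array([0.5338, 0.0498])}
tin px (417.9162292480469, 259.0329895019531) 15.592576026916504 ledge [[-0.02216977 -0.16957443]]
```

View pics/chk.png

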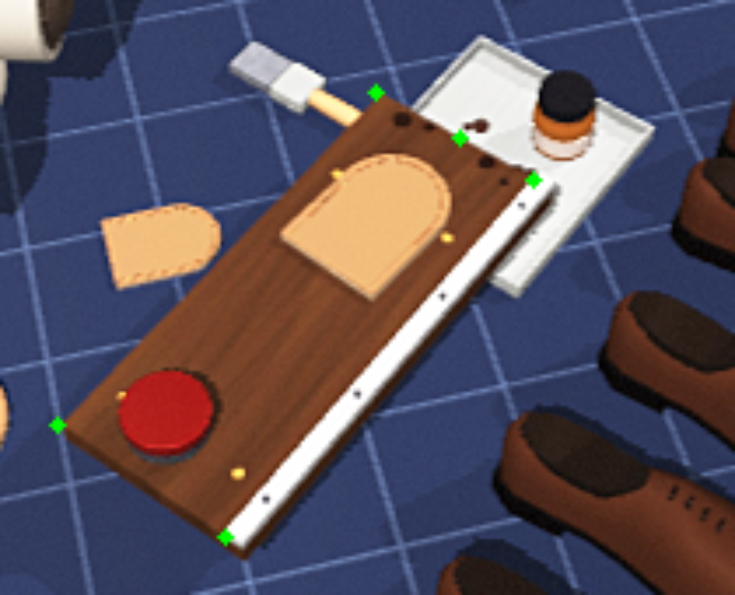

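Both views agree on the ledge's corners (green dots). In the ledge frame the sole's centre is at (-9, 100.5) mm, turned -3.65°, and its toe is 49 mm short of the end. It therefore needs about +99 mm along y and +36 mm along x. I'll part-open the fingers into two contact points, push its rear edge along y, then push its front side to the rail. First comes the move above the free wood behind the sole.

```bash
python3 -m handwheel '[[0.3,0.025,0.04,0,8],[0.3,0.05,0.08,0,16],[0.3,0.075,0.12,0,24],[0.3,0.1,0.16,0,32],[0.3,0.125,0.2,0,40]]'; python3 -m handwheel '[[0.3,0.025,0.04,0,8],[0.3,0.05,0.08,0,16],[0.3,0.075,0.12,0,17],[0.3,0.1,0.16,0,17],[0.3,0.125,0.2,0,17]]'
python3 - <<'E'
from h import *
o=get_obs(); print(l2w(-.010,0)-o["ee_pos"][:2], o["tcp_rot"], o["opening"],o["ee_pos"][2],o["time"])
E
```

```text
time: 0.85
ee_pos: [0.375, -0.2885, 0.2313]
tcp_rot: [180.0, -0.0, -22.7]
wrist_force: [1.9, -1.4, 1.2]
opening: 0.0596
time: 1.35
ee_pos: [0.5007, -0.0866, 0.2314]
tcp_rot: [180.0, -0.0, -5.7]
wrist_force: [-0.0, -0.4, -0.1]
opening: 0.0599
[0.0216885  0.03650126] [ 1.79988287e+02 -4.48506198e-02 -5.71213517e+00] 0.059862262004085724 0.2314311089225221 1.35
```

```bash
python3 -m handwheel '[[0.3,0.022,0.0365,0,-0.3],[0.3,0.022,0.0365,-0.05,-0.3],[0.3,0.022,0.0365,-0.1,-0.3],[0.3,0.022,0.0365,-0.127,-0.3],[0.3,0.022,0.0365,-0.127,-0.3]]'
python3 - <<'E'
from h import *
o=get_obs(); print(w2l(o["ee_pos"]), o["tcp_rot"], o["opening"],o["ee_pos"][2],o["wrist_force"])
for n in("scene","top"):
    c=viewer.camera(n); im=c["color"]; a=im[150:330,200:440]; cv2.imwrite(f"pics/a_{n}.png",cv2.resize(a,None,fx=3.2,fy=3.2,interpolation=cv2.INTER_CUBIC))
E
```

```text
time: 1.85
ee_pos: [0.5204, -0.0497, 0.1003]
tcp_rot: [180.0, 0.3, -6.0]
wrist_force: [-0.2, -0.3, -0.2]
opening: 0.0599
[-0.01208453  0.00018342] [179.98384968   0.349207    -5.99159559] 0.05991934309062728 0.10033098069908403 [-0.23459616 -0.26173982 -0.16716767]
```

View pics/a_scene.png

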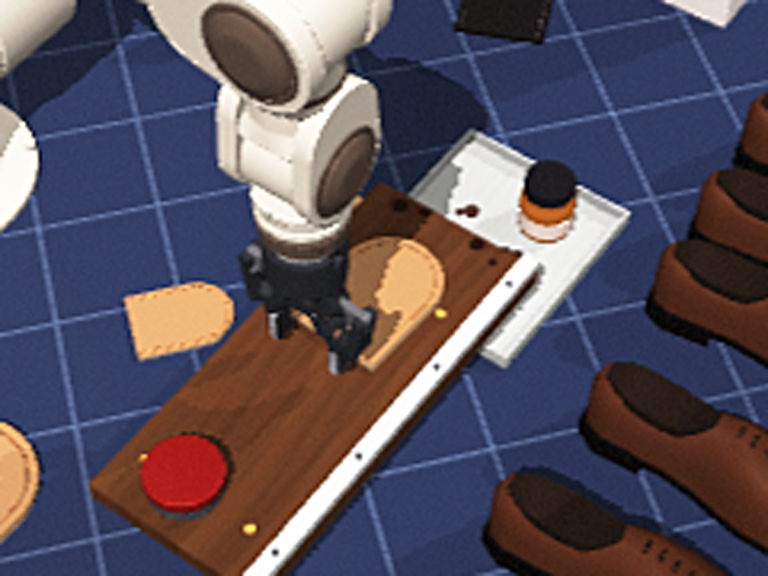

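The gripper stands behind the sole's rear edge. Its two fingertips are at crop (278,330) and (342,362), just above the wood, and clear of the sole and tin. I'll feel for the ledge in small steps.

```bash
python3 -m handwheel '[[0.3,0.001,0,-0.004,0],[0.3,0.001,0,-0.008,0],[0.3,0.001,0,-0.011,0],[0.3,0.001,0,-0.011,0]]'; python3 -m handwheel '[[0.3,0,0,-0.002,0],[0.3,0,0,-0.002,0]]';python3 -m handwheel '[[0.3,0,0,-0.002,0],[0.3,0,0,-0.002,0]]'
```

```text
time: 2.35
ee_pos: [0.5238, -0.0502, 0.0944]
tcp_rot: [180.0, -0.1, -6.0]
wrist_force: [-0.2, 0.1, 0.0]
opening: 0.0596
time: 2.55
ee_pos: [0.5238, -0.0502, 0.0923]
tcp_rot: [180.0, -0.1, -6.0]
wrist_force: [0.3, 0.2, 0.3]
opening: 0.0598
time: 2.75
ee_pos: [0.5237, -0.0502, 0.0901]
tcp_rot: [180.0, -0.0, -6.0]
wrist_force: [0.3, -0.4, 0.0]
opening: 0.06
```

```bash
for i in 1; do python3 -m handwheel '[[0.3,0,0,-0.003,0],[0.3,0,0,-0.003,0]]';python3 -m handwheel '[[0.3,0,0,-0.002,0],[0.3,0,0,-0.002,0]]';python3 -m handwheel '[[0.3,0,0,-0.002,0],[0.3,0,0,-0.002,0]]'; done
```

```text
time: 2.95
ee_pos: [0.5234, -0.0502, 0.0865]
tcp_rot: [180.0, 0.0, -6.0]
wrist_force: [0.4, 0.9, -0.8]
opening: 0.0598
time: 3.15
ee_pos: [0.5233, -0.0501, 0.0842]
tcp_rot: [180.0, 0.0, -6.0]
wrist_force: [-0.7, -0.7, 0.3]
opening: 0.0596
time: 3.35
ee_pos: [0.5231, -0.0501, 0.0818]
tcp_rot: [180.0, 0.1, -6.0]
wrist_force: [0.5, 0.1, -0.7]
opening: 0.0598
```

```bash
python3 -m handwheel '[[0.3,0,0,-0.002,0],[0.3,0,0,-0.002,0]]';python3 -m handwheel '[[0.3,0,0,-0.002,0],[0.3,0,0,-0.002,0]]'
```

```text
time: 3.55
ee_pos: [0.523, -0.0501, 0.0795]
tcp_rot: [180.0, 0.1, -6.0]
wrist_force: [-0.5, -0.2, -0.2]
opening: 0.0599
time: 3.75
ee_pos: [0.5228, -0.0501, 0.0772]
tcp_rot: [180.0, 0.1, -6.0]
wrist_force: [0.1, -0.0, -0.2]
opening: 0.06
```

```bash
python3 -m handwheel '[[0.3,0,0,-0.001,0],[0.3,0,0,-0.001,0]]'
```

```text
time: 3.95
ee_pos: [0.5227, -0.0501, 0.076]
tcp_rot: [180.0, 0.1, -6.0]
wrist_force: [-0.7, 0.3, 0.1]
opening: 0.0596
```

```bash
python3 -m handwheel '[[0.3,0,0,-0.001,0],[0.3,0,0,-0.001,0]]'; python3 -m handwheel '[[0.3,0,0,-0.001,0],[0.3,0,0,-0.001,0]]'
```

```text
time: 4.15
ee_pos: [0.5229, -0.0501, 0.0751]
tcp_rot: [180.0, 0.1, -6.0]
wrist_force: [0.1, 0.3, 0.5]
opening: 0.0597
time: 4.35
ee_pos: [0.5229, -0.0501, 0.075]
tcp_rot: [180.0, 0.1, -6.0]
wrist_force: [-2.3, 0.4, 7.3]
opening: 0.0598
```

```bash
python3 -m handwheel '[[0.3,0,0,-0.001,0],[0.3,0,0,-0.001,0]]'
python3 - <<'E'
from h import *
c=viewer.camera("scene"); im=c["color"]; a=im[210:290,240:340]; cv2.imwrite("pics/b.png",cv2.resize(a,None,fx=7,fy=7,interpolation=cv2.INTER_CUBIC))
E
```

```text
time: 4.55
ee_pos: [0.5229, -0.0501, 0.075]
tcp_rot: [180.0, 0.0, -6.0]
wrist_force: [-5.2, 0.5, 7.8]
opening: 0.06
```

View pics/b.png

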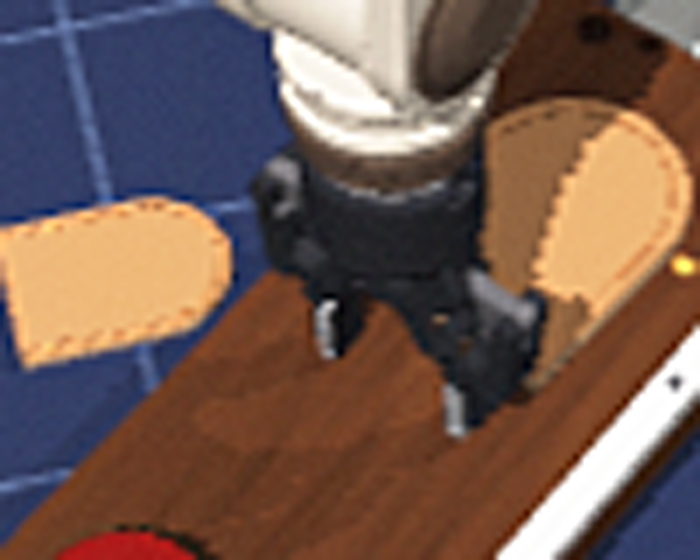

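Contact came at TCP z = 0.075 with about 7 N, so at this opening the tips sit 5 mm above the TCP. I'll lift 3 mm and push along the ledge's +y (world 0.105, 0.9945).

```bash
python3 -m handwheel '[[0.3,0,0,0.003,0],[0.3,0,0,0.003,0]]'; python3 -m handwheel '[[0.3,0,0,0,0],[0.3,0.001,0.008,0,0],[0.3,0.002,0.016,0,0],[0.3,0.0025,0.024,0,0],[0.3,0.0035,0.032,0,0]]'
python3 - <<'E'
from h import *
o=get_obs(); print(w2l(o["ee_pos"]));
c=viewer.camera("scene"); im=c["color"]; a=im[180:300,230:390]; cv2.imwrite("pics/c.png",cv2.resize(a,None,fx=5,fy=5,interpolation=cv2.INTER_CUBIC))
E
```

```text
time: 4.8
ee_pos: [0.5232, -0.0501, 0.0785]
tcp_rot: [180.0, -0.0, -6.0]
wrist_force: [-0.8, -0.1, -0.4]
opening: 0.06
time: 5.3
ee_pos: [0.5267, -0.0173, 0.0784]
tcp_rot: [180.0, -0.0, -6.0]
wrist_force: [0.3, -1.3, 1.1]
opening: 0.0598
[-0.00920662  0.03305052]
```

View pics/c.png

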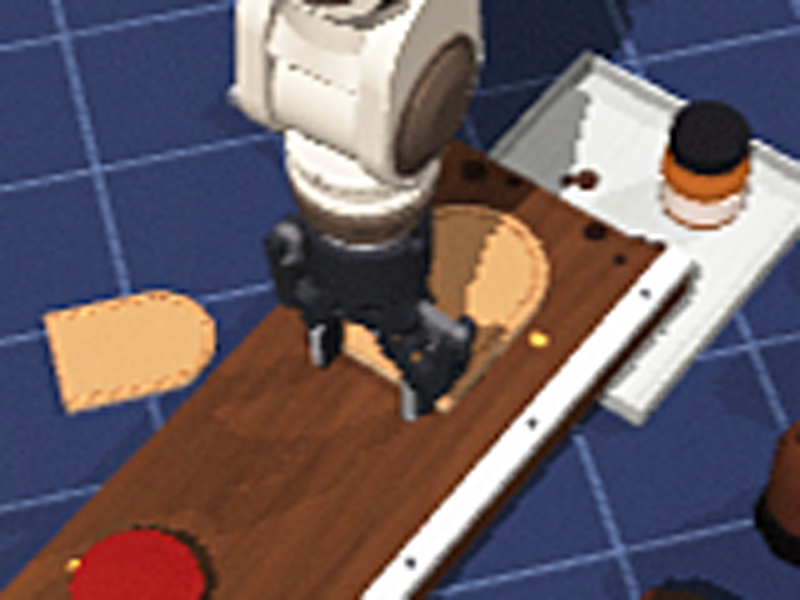

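The fingertips at crop (320,355) and (410,405) now bear on the rear edge with about 1.3 N, and the sole lies flat and is sliding. I'll go on.

```bash
python3 -m handwheel '[[0.3,0.001,0.008,0,0],[0.3,0.002,0.016,0,0],[0.3,0.0025,0.024,0,0],[0.3,0.0035,0.032,0,0],[0.3,0.004,0.04,0,0]]';python3 -m handwheel '[[0.3,0.001,0.008,0,0],[0.3,0.0015,0.016,0,0],[0.3,0.002,0.024,0,0],[0.3,0.0025,0.027,0,0],[0.3,0.0025,0.027,0,0]]'
python3 - <<'E'
from h import *
o=get_obs(); print(w2l(o["ee_pos"]));
for n in ("top","scene"):
    c=viewer.camera(n); im=c["color"]; a=im[150:290,200:380]; cv2.imwrite(f"pics/d_{n}.png",cv2.resize(a,None,fx=4.2,fy=4.2,interpolation=cv2.INTER_CUBIC))
E
```

```text
time: 5.85
ee_pos: [0.5309, 0.0243, 0.0784]
tcp_rot: [-180.0, -0.0, -6.0]
wrist_force: [0.6, -1.3, 0.1]
opening: 0.0597
time: 6.35
ee_pos: [0.5334, 0.0519, 0.0783]
tcp_rot: [-180.0, -0.0, -5.9]
wrist_force: [0.9, 0.2, 0.6]
opening: 0.0595
[-0.00978918  0.10253355]
```

View pics/d_top.png

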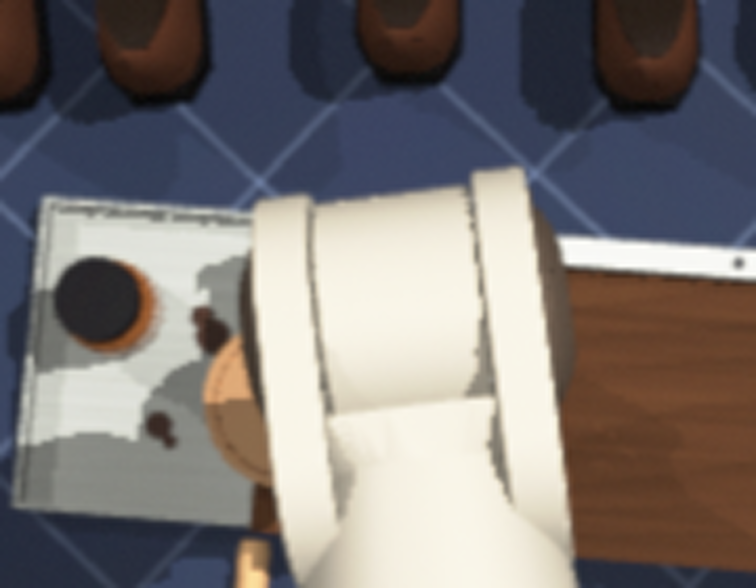

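View pics/d_scene.png

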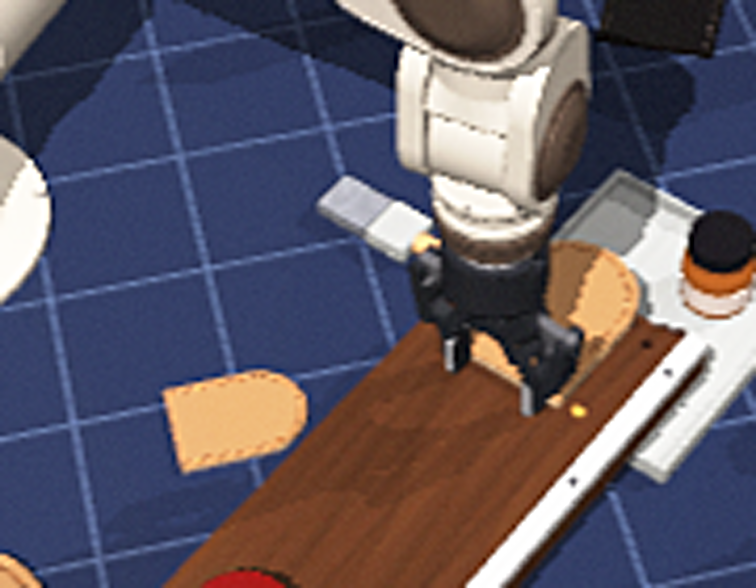

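The toe now shows past the ledge end. Its tip is at top crop (205,400), pixel (248.8,245.2). I'll compute the toe position before finishing this push.

Run:
```python
from h import *
c=viewer.camera("top"); print(w2l(cast(c,[[248.3,245.2],[249,245.2]],.087))-[0,.22])
m=tan(c["color"]); m[:225]=0; m[275:]=0; m[:,:235]=0;m[:,262:]=0
k=np.argwhere(m)[:,::-1]; w=w2l(cast(c,k,.087)); i=w[:,1].argmax(); print(k[i],w[i]-[0,.22])
```

```text
[[-0.01872921  0.03236576]
 [-0.01859407  0.03059749]]
[249 240] [-0.0054789   0.03178869]
```

The toe is 32 mm past the end, so 18 mm remain.

```bash
python3 -m handwheel '[[0.3,0.0005,0.006,0,0],[0.3,0.0015,0.012,0,0],[0.3,0.002,0.018,0,0],[0.3,0.002,0.018,0,0]]'; python3 -m handwheel '[[0.3,-0.001,-0.01,0,0],[0.3,-0.002,-0.025,0,0],[0.3,-0.002,-0.025,0.03,0],[0.3,-0.002,-0.025,0.08,0],[0.3,-0.002,-0.025,0.1,0]]'; python3 -m handwheel '[[0.3,0,-0.05,0.0,0],[0.3,0,-0.1,0.0,0],[0.3,0,-0.13,0,0],[0.3,0,-0.13,0,0]]'
python3 - <<'E'
from h import *
print(sole())
for n in ("top",):
    c=viewer.camera(n); im=c["color"]; a=im[150:310,200:440]; cv2.imwrite(f"pics/e_{n}.png",cv2.resize(a,None,fx=3.2,fy=3.2,interpolation=cv2.INTER_CUBIC))
E
```

```text
time: 6.9
ee_pos: [0.5354, 0.0701, 0.0783]
tcp_rot: [-180.0, -0.0, -5.9]
wrist_force: [0.0, -0.3, 0.9]
opening: 0.0596
time: 7.4
ee_pos: [0.5342, 0.0437, 0.1827]
tcp_rot: [-179.9, -0.3, -6.0]
wrist_force: [1.1, -1.2, 0.6]
opening: 0.0598
time: 7.8
ee_pos: [0.5336, -0.091, 0.1827]
tcp_rot: [-180.0, -0.3, -6.3]
wrist_force: [-0.4, 0.6, -0.3]
opening: 0.06
{'cen': array([-0.001 ,  0.2011]), 'yaw': np.float32(-0.7), 'size': array([0.0758, 0.1392]), 'toe': array([-1.000e-04,  2.707e-01]), 'toe_past': np.float64(0.0507), 'world': array([0.5525, 0.1489])}
```

View pics/e_top.png

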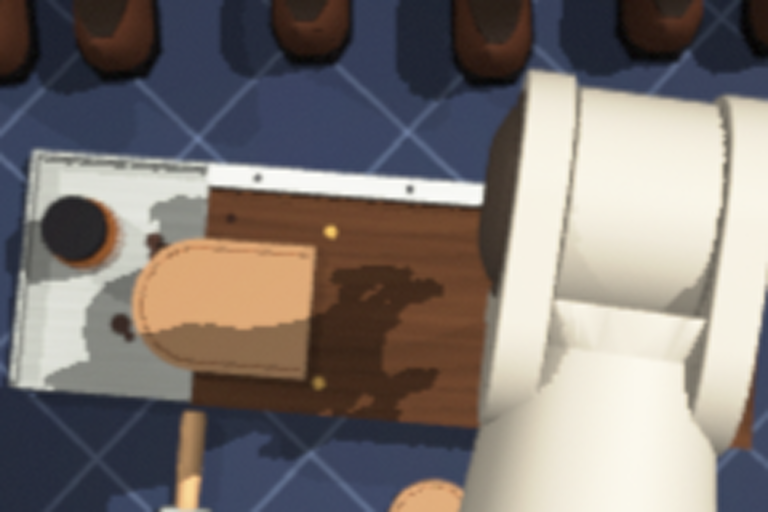

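The sole is now square, with its toe 50 mm past the end and its centre about x = -10 mm. It lies flat: the toe is at crop (134,300) and the rear edge runs (315,247)–(306,380). Next I'll turn the jaws 90° and go to its front side for the push to the rail.

```bash
python3 - <<'E'
from h import *
o=get_obs(); print(o["q"].round(1),o["tcp_rot"],l2w(-.095,.174)-o["ee_pos"][:2])
E
python3 -m handwheel '[[0.3,-0.02,0.02,0,8],[0.3,-0.04,0.04,0,16],[0.3,-0.06,0.06,0,24],[0.3,-0.075,0.08,0,32],[0.3,-0.075,0.1,0,40]]'
python3 -m handwheel '[[0.3,0,0.02,0,8],[0.3,0,0.04,0,16],[0.3,0,0.06,0,24],[0.3,0,0.08,0,32],[0.3,0,0.1,0,40]]'
python3 - <<'E'
from h import *
o=get_obs(); print(o["q"].round(1),o["tcp_rot"],l2w(-.095,.174)-o["ee_pos"][:2])
E
```

```text
[-9.4  2.7  2.3 89.3  0.1 86.7] [-179.92130632   -0.26125889   -6.14400229] [-0.07756308  0.21985137]
time: 8.4
ee_pos: [0.4571, 0.0133, 0.1832]
tcp_rot: [-179.9, -0.3, 34.2]
wrist_force: [0.4, 0.3, -0.1]
opening: 0.0598
time: 8.9
ee_pos: [0.4566, 0.1146, 0.1833]
tcp_rot: [-179.9, -0.3, 74.6]
wrist_force: [0.1, -0.1, -0.2]
opening: 0.0602
[13.9 -6.7 -6.8 89.8  0.3 29.3] [-179.93653745   -0.30522057   74.64764449] [-0.00047374  0.01725179]
```

```bash
python3 -m handwheel '[[0.3,0,0.017,0,5],[0.3,0,0.017,-0.02,9.3],[0.3,0,0.017,-0.06,9.3],[0.3,0,0.017,-0.085,9.3],[0.3,0,0.017,-0.085,9.3]]'
python3 - <<'E'
from h import *
o=get_obs(); print(o["tcp_rot"],w2l(o["ee_pos"]),o["ee_pos"])
for n in ("top","scene"):
    c=viewer.camera(n); im=c["color"]; a=im[150:290,200:380]; cv2.imwrite(f"pics/f_{n}.png",cv2.resize(a,None,fx=4.2,fy=4.2,interpolation=cv2.INTER_CUBIC))
E
```

```text
time: 9.4
ee_pos: [0.4543, 0.1316, 0.095]
tcp_rot: [-179.6, -0.2, 84.0]
wrist_force: [-0.7, -0.5, 0.7]
opening: 0.0597
[-179.64025563   -0.19251012   84.02186762] [-0.09680799  0.17354678] [0.45432807 0.13163578 0.09500854]
```

View pics/f_top.png

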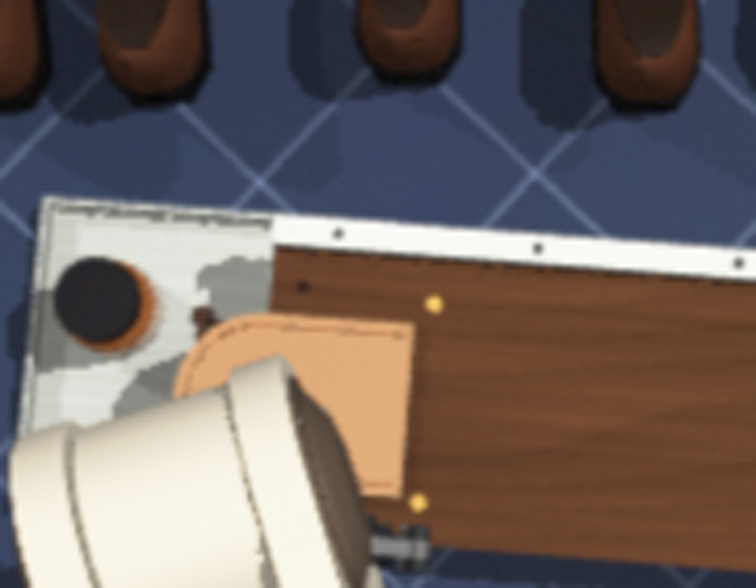

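View pics/f_scene.png

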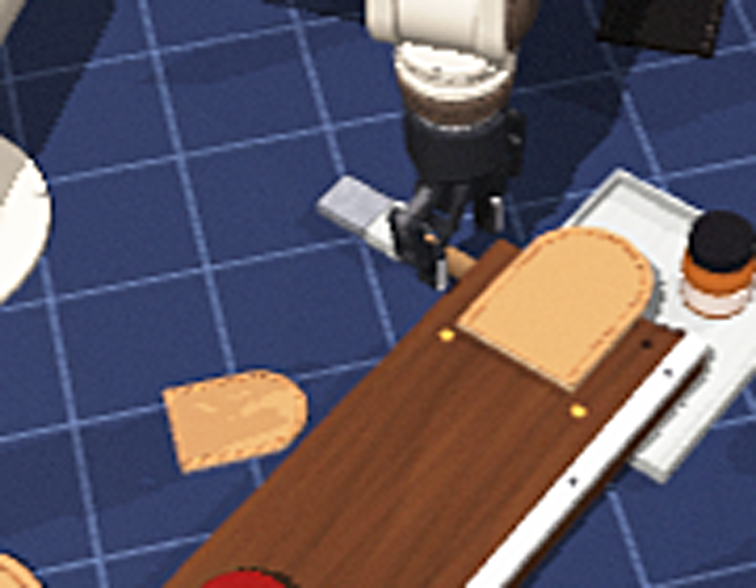

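The fingers stand in front of the sole's near long side, clear of it, with tips at scene crop (440,280) and (497,222). I'll lower to the pushing height, then push along the ledge's +x (world 0.9945, -0.105).

```bash
python3 -m handwheel '[[0.3,0,0,-0.01,0],[0.3,0,0,-0.0165,0],[0.3,0,0,-0.0165,0]]'; python3 -m handwheel '[[0.3,0.008,-0.001,0,0],[0.3,0.016,-0.0015,0,0],[0.3,0.024,-0.0025,0,0],[0.3,0.032,-0.0035,0,0],[0.3,0.032,-0.0035,0,0]]'
python3 - <<'E'
from h import *
o=get_obs(); print(o["tcp_rot"],w2l(o["ee_pos"]),o["ee_pos"])
for n in ("scene",):
    c=viewer.camera(n); im=c["color"]; a=im[150:290,200:380]; cv2.imwrite(f"pics/g_{n}.png",cv2.resize(a,None,fx=4.2,fy=4.2,interpolation=cv2.INTER_CUBIC))
E
```

```text
time: 9.8
ee_pos: [0.4562, 0.1319, 0.0821]
tcp_rot: [-179.9, -0.3, 84.0]
wrist_force: [-0.6, -0.3, -0.1]
opening: 0.06
time: 10.3
ee_pos: [0.4894, 0.1283, 0.0822]
tcp_rot: [-179.9, -0.3, 84.0]
wrist_force: [-0.1, -0.7, -0.3]
opening: 0.0597
[-179.93198443   -0.30312818   83.96249226] [-0.06159045  0.17389712] [0.48938755 0.12828461 0.08216129]
```

View pics/g_scene.png

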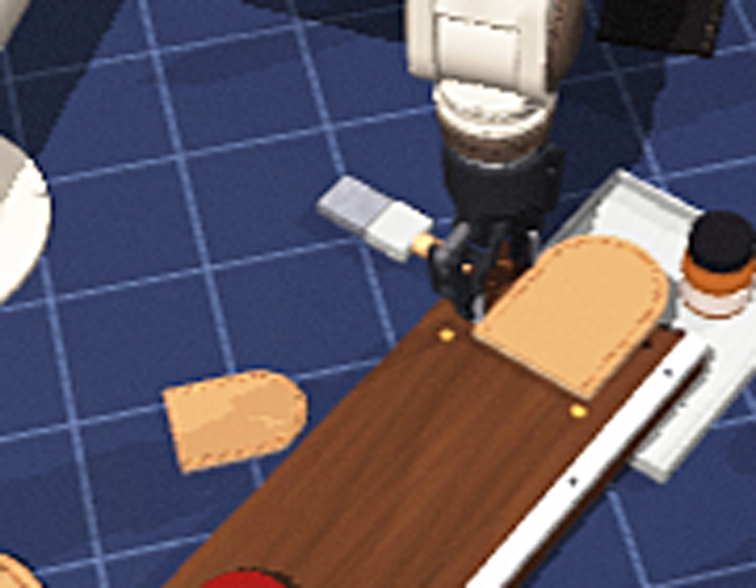

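The sole is sliding, but the TCP stopped at z = 0.082, which leaves only about 1 mm of overlap with the edge. I'll back off, lower 4 mm and carry on.

```bash
python3 -m handwheel '[[0.3,-0.008,0.001,0,0],[0.3,-0.008,0.001,0,0],[0.3,-0.008,0.001,-0.0045,0],[0.3,-0.008,0.001,-0.0045,0],[0.3,-0.008,0.001,-0.0045,0]]'
```

```text
time: 10.85
ee_pos: [0.4807, 0.1293, 0.0773]
tcp_rot: [-179.9, -0.3, 84.0]
wrist_force: [1.1, -0.0, 0.5]
opening: 0.0598
```

```bash
python3 -m handwheel '[[0.3,0.008,-0.001,0,0],[0.3,0.015,-0.0015,0,0],[0.3,0.021,-0.002,0,0],[0.3,0.027,-0.003,0,0],[0.3,0.027,-0.003,0,0]]'
python3 -m handwheel '[[0.3,0.003,-0.0005,0,0],[0.3,0.003,-0.0005,0,0]]'
python3 - <<'E'
from h import *
o=get_obs(); print(o["tcp_rot"],w2l(o["ee_pos"]),o["ee_pos"])
for n in ("top","scene",):
    c=viewer.camera(n); im=c["color"]; a=im[150:290,200:380]; cv2.imwrite(f"pics/i_{n}.png",cv2.resize(a,None,fx=4.2,fy=4.2,interpolation=cv2.INTER_CUBIC))
E
```

```text
time: 11.35
ee_pos: [0.5086, 0.1261, 0.0771]
tcp_rot: [-179.9, -0.3, 83.9]
wrist_force: [-0.3, -0.5, 0.2]
opening: 0.0602
time: 11.55
ee_pos: [0.5119, 0.1255, 0.0771]
tcp_rot: [-179.9, -0.3, 83.9]
wrist_force: [-0.2, -1.0, -0.2]
opening: 0.0599
[-179.91842377   -0.27969004   83.93339122] [-0.03890243  0.17351238] [0.51190962 0.12551865 0.07705261]
```

View pics/i_top.png

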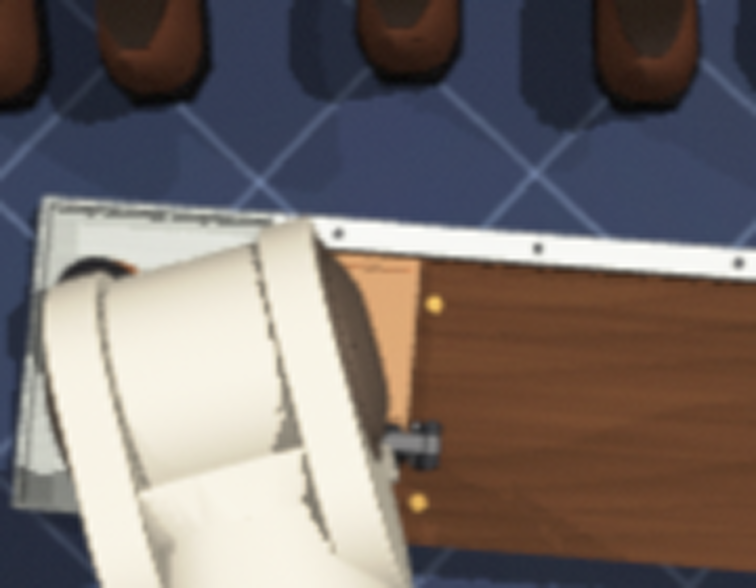

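View pics/i_scene.png

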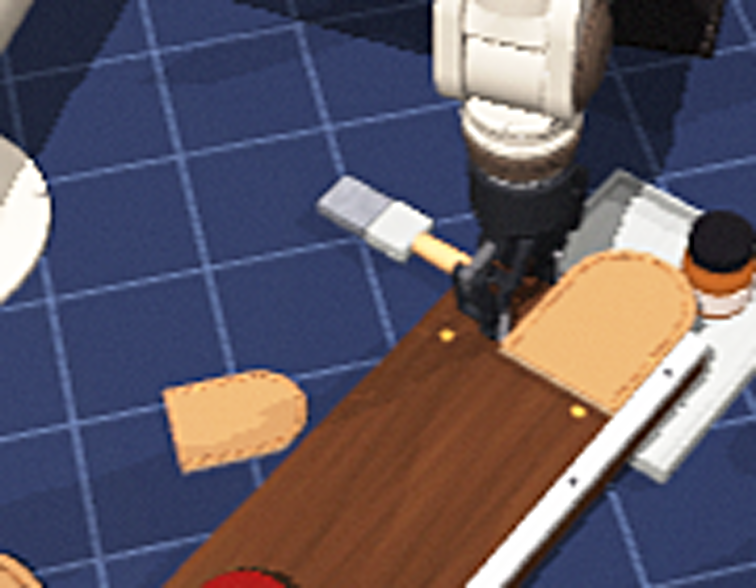

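The sole's far side nearly touches the rail: there is a thin gap at top crop (380,255). I'll push in small steps until the force rises.

```bash
python3 -m handwheel '[[0.3,0.002,0,0,0],[0.3,0.002,0,0,0]]'; python3 -m handwheel '[[0.3,0.0015,0,0,0],[0.3,0.0015,0,0,0]]'
```

```text
time: 11.85
ee_pos: [0.5137, 0.1256, 0.0772]
tcp_rot: [-179.9, -0.3, 83.9]
wrist_force: [-0.3, 0.5, 0.2]
opening: 0.0599
time: 12.05
ee_pos: [0.5153, 0.1256, 0.0771]
tcp_rot: [-179.9, -0.3, 83.9]
wrist_force: [-0.0, 0.4, -0.5]
opening: 0.0597
```

```bash
python3 -m handwheel '[[0.3,0.001,0,0,0],[0.3,0.001,0,0,0]]'
```

```text
time: 12.25
ee_pos: [0.5159, 0.1256, 0.0771]
tcp_rot: [-179.9, -0.3, 83.9]
wrist_force: [-3.6, 0.7, 1.6]
opening: 0.0601
```

The force rose to 3.6 N with the TCP at about x = -35 mm in the ledge frame, which is where contact with the rail was expected. I'll back off, rise, clear the view and check.

```bash
python3 -m handwheel '[[0.3,-0.01,0.001,0,0],[0.3,-0.025,0.0025,0,0],[0.3,-0.025,0.0025,0.03,0],[0.3,-0.025,0.0025,0.08,0],[0.3,-0.025,0.0025,0.1,0]]'; python3 -m handwheel '[[0.3,-0.04,-0.03,0,0],[0.3,-0.08,-0.06,0,0],[0.3,-0.12,-0.09,0,0],[0.3,-0.13,-0.13,0,0],[0.3,-0.13,-0.17,0,0]]'; python3 -m handwheel '[[0.3,0,-0.05,0,0],[0.3,0,-0.1,0,0],[0.3,0,-0.15,0,0],[0.3,0,-0.15,0,0]]'
python3 - <<'E'
from h import *
print(sole())
for n in ("top","scene",):
    c=viewer.camera(n); im=c["color"]; a=im[150:290,200:380]; cv2.imwrite(f"pics/j_{n}.png",cv2.resize(a,None,fx=4.2,fy=4.2,interpolation=cv2.INTER_CUBIC))
    cv2.imwrite(f"pics/jf_{n}.png",im)
E
```

```text
time: 12.75
ee_pos: [0.4914, 0.1284, 0.1814]
tcp_rot: [179.8, -0.4, 84.0]
wrist_force: [0.3, 0.7, -0.5]
opening: 0.0597
time: 13.25
ee_pos: [0.3597, -0.0423, 0.1821]
tcp_rot: [179.7, -0.4, 84.0]
wrist_force: [2.4, 0.6, 0.3]
opening: 0.0597
time: 13.65
ee_pos: [0.3587, -0.1968, 0.1817]
tcp_rot: [179.7, -0.3, 83.7]
wrist_force: [-0.3, 1.2, 0.0]
opening: 0.06
{'cen': array([0.0277, 0.2007]), 'yaw': np.float32(0.04), 'size': array([0.1031, 0.1401]), 'toe': array([0.0277, 0.2707]), 'toe_past': np.float64(0.0507), 'world': array([0.581 , 0.1455])}
```

View pics/j_top.png

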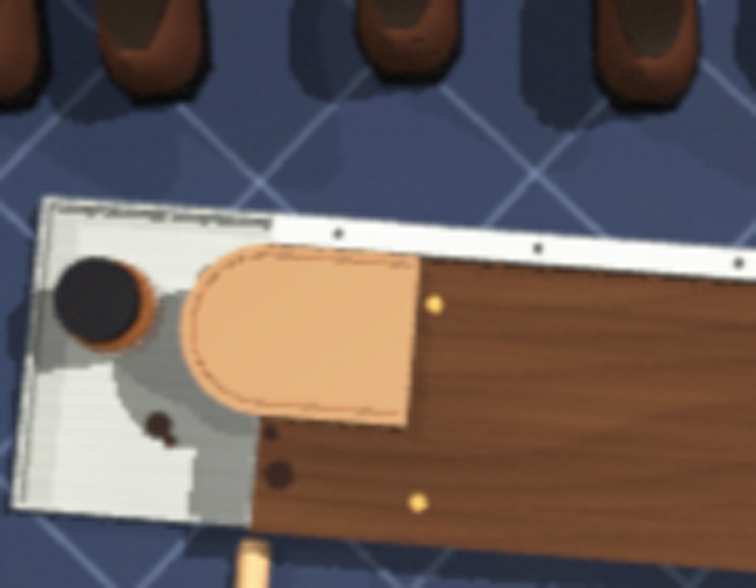

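View pics/jf_scene.png

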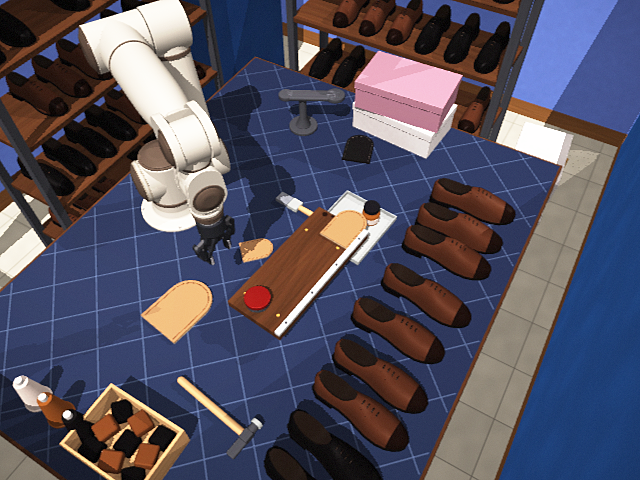

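The sole lies flush with the rail: its far side follows the rail in the top crop from (270,247) to (418,258), and its toe is at (181,325). It measures 103 × 140 mm, centre (27.7, 200.7) mm, yaw 0.04°, toe 50.7 mm past the end. The tin, jar, brush, hammer and shoes look unmoved, so I'm handing it in.

Run:
```python
from workcell import job_done
print(job_done())
```

```text
the job is handed in; nothing more can be done
None
```

The tan half sole now lies against the rail with its toe about 50.7 mm past the open end, and the job is handed in; it reported no verdict. I pushed its rear edge along the ledge with two part-open fingertips, then pushed its front side until it met the rail at about 4 N. This took roughly 14 s of robot time.

My last check, from the top camera:

| Quantity | Measured | Wanted |
|---|---|---|
| Toe past the end | 50.7 mm | 38 to 62 mm |
| Centre in ledge x | 27.7 mm | above 19 mm (27 mm when touching the rail) |
| Angle to the ledge | 0.04° | below 5.7° (0.1 rad) |
| Outline size | 103 × 140 mm | 104 × 140 mm, as described |

- **Flatness and bystanders:** the sole looks flat, and the tin, jar, brush, hammer and shoes look unmoved. I judged these by eye and did not measure them.
- **One slip:** the second push began about 4 mm too high, so I backed off, lowered the fingers and went on. The later pictures showed no effect on the sole.

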